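# Brush the leaf box's louvres shut with a fingertip

### The job

Shut the louvred top of the wooden leaf-keeping box so the leaf does not dry out: run your fingertips lightly along the row of propped-up slats, starting at the ledge on the hinge side of the first slat and ending before the little pot, so that the slats are laid flat one after another in that order. Touch only - do not grip or lift a slat further up, do not shift the box, and leave the pot and everything else on the bench where it is.

Things in the scene. Friction and masses are not known exactly. Their poses are not given: they have to be found in the camera images.
- leaf_box: Loose wooden box, about 3 kg, 315 (x) x 150 (y) x 75 mm (z), on the table; slides if pushed over about 10 N. Origin: centre of underside. Flat top with a row of five thin wooden slats along the box's x, slat 1 at the -x end, 40 mm apart; bare ledges before slat 1 (40 mm long) and after slat 5 (75 mm, the pot stands on it), 23 mm rails beside the row, all flush. Hollow 43 mm deep under the slats.
- slat1 (a joint): angle of slat 1, rad: 0 = shut, flat and flush with the box's top; starts at 0.5 to 1.0, stops at 1.35. Slat 37 mm along the row, 100 mm across, 6 mm thick, hinged on its -x edge, free edge up and towards box +x: a fingertip moving low over the box towards +x from before the hinge lays it down. Stays where left (hinge friction 0.008 N m).
- slat1_hinge (a point): middle of the hinge line of slat 1, -116 mm along the box's x from its origin, y = 0, level with the box's top when shut (up to 3 mm towards -x and 1.5 mm lower when open). Turns with the slat; x axis points from hinge to free edge.
- slat2 (a joint): angle of slat 2, rad: 0 = shut, flat and flush with the box's top; starts at 0.5 to 1.0, stops at 1.35. Slat 37 mm along the row, 100 mm across, 6 mm thick, hinged on its -x edge, free edge up and towards box +x: a fingertip moving low over the box towards +x from before the hinge lays it down. Stays where left (hinge friction 0.008 N m).
- slat2_hinge (a point): middle of the hinge line of slat 2, -76 mm along the box's x from its origin, y = 0, level with the box's top when shut (up to 3 mm towards -x and 1.5 mm lower when open). Turns with the slat; x axis points from hinge to free edge.
- slat3 (a joint): angle of slat 3, rad: 0 = shut, flat and flush with the box's top; starts at 0.5 to 1.0, stops at 1.35. Slat 37 mm along the row, 100 mm across, 6 mm thick, hinged on its -x edge, free edge up and towards box +x: a fingertip moving low over the box towards +x from before the hinge lays it down. Stays where left (hinge friction 0.008 N m).
- slat3_hinge (a point): middle of the hinge line of slat 3, -36 mm along the box's x from its origin, y = 0, level with the box's top when shut (up to 3 mm towards -x and 1.5 mm lower when open). Turns with the slat; x axis points from hinge to free edge.
- slat4 (a joint): angle of slat 4, rad: 0 = shut, flat and flush with the box's top; starts at 0.5 to 1.0, stops at 1.35. Slat 37 mm along the row, 100 mm across, 6 mm thick, hinged on its -x edge, free edge up and towards box +x: a fingertip moving low over the box towards +x from before the hinge lays it down. Stays where left (hinge friction 0.008 N m).
- slat4_hinge (a point): middle of the hinge line of slat 4, 4 mm along the box's x from its origin, y = 0, level with the box's top when shut (up to 3 mm towards -x and 1.5 mm lower when open). Turns with the slat; x axis points from hinge to free edge.
- slat5 (a joint): angle of slat 5, rad: 0 = shut, flat and flush with the box's top; starts at 0.5 to 1.0, stops at 1.35. Slat 37 mm along the row, 100 mm across, 6 mm thick, hinged on its -x edge, free edge up and towards box +x: a fingertip moving low over the box towards +x from before the hinge lays it down. Stays where left (hinge friction 0.008 N m).
- slat5_hinge (a point): middle of the hinge line of slat 5, 44 mm along the box's x from its origin, y = 0, level with the box's top when shut (up to 3 mm towards -x and 1.5 mm lower when open). Turns with the slat; x axis points from hinge to free edge.
- paste_pot: Small open white ceramic pot, 36 mm across, 36 mm tall, standing loose on the wide bare ledge of the leaf box just past slat 5; leave it alone. Origin: centre of its underside
- water_jar: Closed glass jar, 56 mm across, 85 mm tall, standing on the table on the robot's side of the box. Origin: centre of underside; leave alone
- ring_gauge: Dark wooden gauge plate with three holes, 130 x 50 x 12 mm, lying on the table beyond the box. Origin: centre of underside; leave alone
- plate: White plate, 150 mm across, 20 mm high, on the right. Origin: centre of underside; leave alone
- mould: Dark wooden grooved mould, 300 x 130 x 48 mm, on the left. Origin: centre of underside; leave alone
- weight: Brass knobbed weight, 48 mm across, 63 mm tall, on the right. Origin: centre of underside; leave alone
- dowel: Wooden rod, 16 mm thick, about 150 mm long, lying on the right. Origin: on the table under its middle; leave alone

How it is judged (in metres and radians):
On the way, in this order (a step that is already met when the one before it is completed fails the run):
1. slat 1 laid flat (under 0.2 rad) by fingertips working low over it (value of joint slat1 below 0.2 rad and horizontal distance between the grasp point and slat1_hinge below 0.08 m and z of the grasp point in the frame of leaf_box below 0.135 m).
2. slat 2 laid flat (under 0.2 rad) by fingertips working low over it (value of joint slat2 below 0.2 rad and horizontal distance between the grasp point and slat2_hinge below 0.08 m and z of the grasp point in the frame of leaf_box below 0.135 m).
3. slat 3 laid flat (under 0.2 rad) by fingertips working low over it (value of joint slat3 below 0.2 rad and horizontal distance between the grasp point and slat3_hinge below 0.08 m and z of the grasp point in the frame of leaf_box below 0.135 m).
4. slat 4 laid flat (under 0.2 rad) by fingertips working low over it (value of joint slat4 below 0.2 rad and horizontal distance between the grasp point and slat4_hinge below 0.08 m and z of the grasp point in the frame of leaf_box below 0.135 m).
5. slat 5 laid flat (under 0.2 rad) by fingertips working low over it (value of joint slat5 below 0.2 rad and horizontal distance between the grasp point and slat5_hinge below 0.08 m and z of the grasp point in the frame of leaf_box below 0.135 m).
At the end, for the whole second after the job is handed in: All five slats lie within 0.2 rad of flat, shut in order from slat 1 to slat 5 by the fingertips; the box is within 15 mm of where it stood and every other thing within 20 mm; the box is at rest (value of joint each of slat1, slat2, slat3, slat4, slat5 below 0.2 rad and distance of leaf_box from where it was at the start of the episode below 0.015 m and linear speed of leaf_box below 0.02 m/s and distance of each of paste_pot, water_jar, ring_gauge, plate, mould, weight, dowel from where it was at the start of the episode below 0.02 m); the robot touches nothing.
It fails at once if the leaf box is shifted or lifted by more than 15 mm (distance of leaf_box from where it was at the start of the episode above 0.015 m).
It fails at once if the fingers press on the box or a slat with more than 20 N (contact force between the fingers and leaf_box above 20 N).
It fails at once if a slat is lifted up past 1.2 rad (value of joint any of slat1, slat2, slat3, slat4, slat5 above 1.2 rad).
It fails at once if a bystander is moved or lifted by more than 20 mm (distance of any of paste_pot, water_jar, ring_gauge, plate, mould, weight, dowel from where it was at the start of the episode above 0.02 m).
It also fails if it takes over 42 s, if anything falls off the work surface, if the arm or the gripper's body presses on something with over 40 N, if the wrist force passes 120 N, or if a joint passes its speed limit or range.

### The arm

A 7-joint arm with a two-finger parallel gripper is mounted at the origin on the work surface. World frame = base frame: x ahead of the robot, y to its left, z up, the work surface at z = 0. Lengths are in mm, angles in rad, forces in N, time in s.
With the tool pointing down it reaches from about 400 to 875 mm from the base axis. Payload 4.4 kg.
Tool frame: the origin (TCP) lies on the centre line of the jaws, within the pads' length; the fingertips stand 25 mm ahead of it and the grasp point (between the pads) lies 6 mm ahead of it; x points along the fingers, y is the direction in which the jaws open and shut, and the axes are right-handed (so a half turn about x gives the same grasp; the last joint's range is limited). The gripper opens to 85 mm and grips with 20 to 120 N. Pads are 22 mm wide; open, the fingers measure 114 mm over their backs; the gripper's body (76 mm by 85 mm) begins 54 mm behind the grasp point. The pads swing forward as they close: fully open they stand 13 mm farther back than shut.
Start: joints at [1.275, 0.628, 0.038, 1.517, -0.027, 0.996, -0.02], TCP at [148.085, -632.92, 256.313] pointing down, gripper open.
Joint ranges: [-3.06, 3.06], [-0.37, 2.12], [-1.25, 1.32], [0.18, 2.47], [-1.1, 4.24], [0.23, 1.98], [-2.94, 2.94]. Speed limits (rad/s): [2.57, 2.57, 3.14, 3.14, 3.14, 3.14, 3.14].

### API

Orientations are given as [roll, pitch, yaw] about the fixed x, y, z axes, in that order (R = Rz(yaw) Ry(pitch) Rx(roll)).
In Python, from cell import * gives the robot as it stands. The module is installed in compiled form; this text tells all that it offers.
- The arm moves only by the tool jog_arm, never from a script. Its argument "series" is a list of rows, each a list of 3 entries, a list of its own where there are three numbers: the turn, a rotation vector about the tool's x, y, z in degrees, then the shift along the tool's x, y, z in mm, then the gripper's target within -1 to 1 (shut at 1, half-way at 0, fully open at -1). In form: [[[rx, ry, rz], [dx, dy, dz], hand], ...]. A call has 1 to 8 rows; each row shifts and turns the commanded pose from where the row before left it, along the tool's axes as they then stand; what a row does not reach is not made up. A row lasts 1/8 s, in which the tool goes at most 62.5 mm and 10.7 degrees, less where a joint would pass 70% of its speed; a pose out of reach is approached as far as the arm can. A call is refused whole if a number of a shift passes 62.5 or a number of a turn 10.7, either way. A call with a gripper value outside its range is refused whole. The fingers move at their own pace and stop on an object; the grip force is fixed at half the most. Time passes only in rows, so rows that do not move let the fingers close. It gives the time, the measured TCP pose, the force and the opening at its end, in the units of the state.
- read_state(): the state, without advancing time (a new reading comes with each control period).
- get_image(name): name is "scene" or "top" or "wrist"; returns a dict with "img" (400x640x3 uint8, red, green, blue), "range_z" (400x640 float32, mm along the optical axis (not along the pixel's ray), 0 where there is no reading), "fovy" (degrees; the focal length in pixels is half the picture's height over the tangent of half this angle, whatever the lens; pixels are square), "cx", "cy" (the principal point, pixels), "cam_to_world" (4x4, takes a point from camera to world coordinates). Camera axes: x right, y up, looking along -z (the intrinsics and any distortion apply to the point x, -y, -z); pixel columns grow to the right and rows downward; lengths in mm; the calibration is good to about 2 mm. The wrist camera is an equidistant fisheye: a pixel r from the principal point sees the ray r / f radians off the axis. A picture is of the moment at which its call begins.
- finish_job(): hands the job in, once; it reports no verdict.
The state is a dict: "clock": time; "qpos": joint angles; "qd": joint speeds; "tau": joint torques, N m; "eef_pos": TCP position; "tool_rot": TCP orientation; "force": force on the tool from outside, world axes, zero at the start; "torque": the same for the moment, N m; "width": finger opening in mm.
Only numpy, scipy, OpenCV 4.12 (cv2) and the standard library are available. Lean on these libraries where they do the work, as an engineer would, in place of code of your own. Each camera call takes 0.05 s, during which the arm holds its last target. There are 200 camera calls.

## Working session

There is one attempt and no reset: what is moved stays moved. The work goes in short steps, Python scripts to look and compute and a tool call to move; the robot and the scene stay as the last step left them, time stands still between calls to the robot, and variables do not carry over. Pictures are saved under pics/ and viewed, about 8 in all and at most 12, crops included, and the job is handed in when it is done.

Besides the shell and the picture viewer there is one more tool, called as name([rows], argument=value, ...), one row to a line, values as JSON. jog_arm: Moves the arm, as the interface text tells. Its arguments: {"type":"object","properties":{"series":{"type":"array"}},"required":["series"]}

```bash
mkdir -p pics
cat > h.py <<'E'
from cell import *
import numpy as np, cv2
def cloud(d):
    h,w=d["range_z"].shape; f=h/2/np.tan(np.radians(d["fovy"])/2)
    u,v=np.meshgrid(np.arange(w),np.arange(h)); z=d["range_z"].astype(float)
    P=np.stack([(u-d["cx"])/f*z,-(v-d["cy"])/f*z,-z],-1)
    T=np.array(d["cam_to_world"]); return P@T[:3,:3].T+T[:3,3]
E
python3 - <<'E'
from h import *
print(read_state())
ims=[]
for n in ("top","scene"):
    d=get_image(n); np.savez(n+".npz",**d); print(n,d["fovy"],np.round(d["cam_to_world"],2).tolist())
    ims.append(d["img"]); cv2.imwrite(f"pics/{n}.png",d["img"][...,::-1])
E
```

```text
{'clock': 0.0, 'qpos': array([ 1.27517436,  0.62934865,  0.03844878,  1.51839859, -0.02701175,
        0.9963097 , -0.01994159]), 'qd': array([ 0.00173073,  0.00053332, -0.00046336,  0.00058178,  0.0014038 ,
       -0.00148049, -0.00200912]), 'tau': array([-4.78182392e-04, -5.63418317e+01,  1.22608759e+00, -1.93454254e+01,
        1.10835434e-02,  1.04989790e-02, -1.77860721e-05]), 'eef_pos': array([ 147.96372219, -632.32087604,  255.37776332]), 'tool_rot': array([-1.5601858 ,  1.56885021,  1.81127462]), 'force': array([-0.27553708,  0.07946172,  0.0012481 ]), 'torque': array([ 0.01390601, -0.01482616, -0.05371501]), 'width': 85.29533881738202}
top 55.32759303303836 [[-0.01, 0.99, -0.1, 425.23], [-1.0, -0.01, -0.01, -13.25], [-0.01, 0.1, 0.99, 1204.94], [0.0, 0.0, 0.0, 1.0]]
scene 48.65517111396503 [[0.83, -0.46, 0.31, 978.55], [0.55, 0.68, -0.49, -665.86], [0.01, 0.58, 0.82, 1227.67], [0.0, 0.0, 0.0, 1.0]]
```

View pics/top.png

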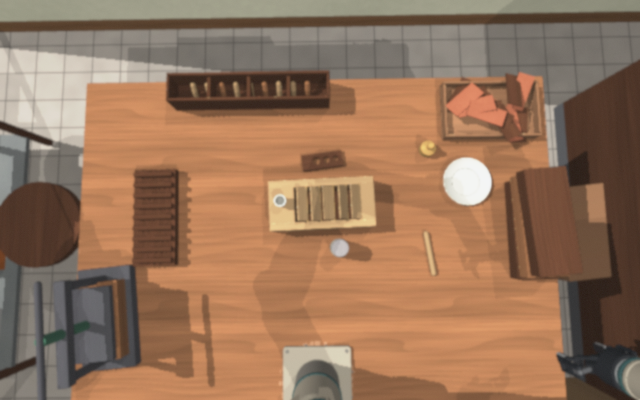

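View pics/scene.png

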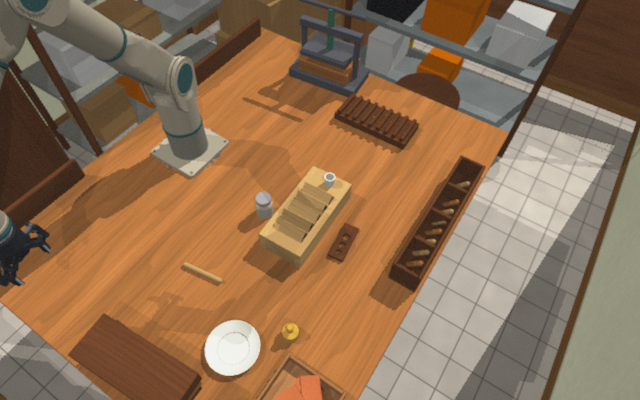

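The top view shows the box at px (268–376, 177–231). The pot is at (280,200), so box +x runs to image left (about world +y). The jar is at (340,247), the gauge at (323,161) and the gripper at lower right. The scene view agrees. Next I measure the box frame.

```bash
cat > m.py <<'E'
from h import *
from scipy.spatial.transform import Rotation as R
for n in ("top","scene"):
    d=dict(np.load(n+".npz")); P=cloud(d)
    roi=(abs(P[...,0]-560)<250)&(abs(P[...,1]+10)<260)
    t=P[(abs(P[...,2])<8)&roi]; print(n,"table z",np.median(t[:,2]))
    m=roi&(abs(P[...,2]-75)<5)
    nl,lab,st,c=cv2.connectedComponentsWithStats(m.astype(np.uint8)); k=1+np.argmax(st[1:,4])
    q=P[lab==k]; print(len(q),"z",np.median(q[:,2])); r=cv2.minAreaRect(q[:,:2].astype(np.float32)); print(r)
    m2=roi&(P[...,2]>20)
    nl,lab,st,c=cv2.connectedComponentsWithStats(m2.astype(np.uint8))
    for k in range(1,nl):
        if st[k,4]>25: 
            q=P[lab==k]; print("blob",st[k,4],q.min(0).round(),q.max(0).round())
    rr=cv2.boxPoints(r); c=np.array(r[0]); w,h=r[1]; a=np.radians(r[2])
    e=np.array([np.cos(a),np.sin(a)]) if w>h else np.array([-np.sin(a),np.cos(a)])
    if e[1]<0:e=-e
    nrm=np.array([-e[1],e[0]])
    s=(P[...,:2]-c)@e; v=(P[...,:2]-c)@nrm
    print("axis yaw",np.arctan2(e[1],e[0]))
    for x in range(-160,160,5):
        k=(abs(s-x)<2.5)&(abs(v)<35)&(P[...,2]>20)
        if k.any(): print(x,int(k.sum()),P[k][:,2].min().round(),np.median(P[k][:,2]).round(),P[k][:,2].max().round(),end=' | ')
    print()
    k=(s>75)&(s<170)&(abs(v)<70)&(P[...,2]>95)
    if k.any(): print("pot s,v",s[k].min(),s[k].max(),v[k].min(),v[k].max(),P[k][:,2].max())
s=read_state(); print(R.from_euler('xyz',s["tool_rot"]).as_matrix().round(3))
E
python3 m.py
```

```text
top table z -0.6587641073592749
3228 z 74.56719771060978
((535.4724731445312, -21.486724853515625), (150.1818084716797, 315.4214782714844), 2.1184887886047363)
blob 5350 [ 425. -180.   21.] [ 615.  138. 1205.]
blob 275 [376. -99.  25.] [430. -46.  89.]
axis yaw 1.6077709313226354
-160 1 72.0 72.0 72.0 | -155 35 69.0 74.0 79.0 | -150 36 72.0 75.0 78.0 | -145 41 69.0 74.0 79.0 | -140 36 69.0 74.0 78.0 | -135 40 71.0 75.0 80.0 | -130 42 70.0 74.0 78.0 | -125 41 70.0 74.0 78.0 | -120 36 71.0 75.0 79.0 | -115 43 72.0 76.0 82.0 | -110 33 75.0 79.0 84.0 | -105 41 79.0 84.0 89.0 | -100 35 83.0 87.0 92.0 | -95 41 85.0 91.0 96.0 | -90 58 26.0 93.0 101.0 | -85 59 25.0 33.0 99.0 | -80 14 28.0 74.0 78.0 | -75 35 70.0 76.0 82.0 | -70 36 76.0 83.0 87.0 | -65 35 83.0 88.0 92.0 | -60 39 87.0 92.0 98.0 | -55 39 28.0 99.0 102.0 | -50 62 25.0 34.0 104.0 | -45 41 25.0 32.0 36.0 | -40 21 28.0 33.0 77.0 | -35 38 71.0 76.0 80.0 | -30 36 73.0 78.0 85.0 | -25 39 77.0 82.0 86.0 | -20 41 80.0 85.0 90.0 | -15 35 84.0 87.0 91.0 | -10 43 86.0 91.0 96.0 | -5 48 29.0 90.0 99.0 | 0 33 28.0 33.0 76.0 | 5 41 70.0 76.0 
[... 2007 characters left out ...]
 24 76.0 81.0 88.0 | 50 44 31.0 83.0 90.0 | 55 44 30.0 87.0 94.0 | 60 45 33.0 93.0 102.0 | 65 45 35.0 96.0 102.0 | 70 23 90.0 98.0 101.0 | 75 5 94.0 95.0 96.0 | 85 4 77.0 77.0 78.0 | 90 26 72.0 77.0 79.0 | 95 22 71.0 76.0 80.0 | 100 29 71.0 76.0 109.0 | 105 56 69.0 82.0 116.0 | 110 38 70.0 78.0 112.0 | 115 27 71.0 81.0 115.0 | 120 22 71.0 82.0 114.0 | 125 22 71.0 78.0 112.0 | 130 43 71.0 85.0 114.0 | 135 31 74.0 97.0 113.0 | 140 10 74.0 78.0 109.0 | 145 13 70.0 75.0 82.0 | 150 12 72.0 78.0 82.0 | 155 13 72.0 76.0 79.0 | 
pot s,v 100.03912888045085 138.78878824615018 -28.8579603581623 7.501605926328338 115.67365163232625
[[-0.     0.228 -0.974]
 [ 0.002 -0.974 -0.228]
 [-1.    -0.002 -0.   ]]
```

Box centre is about (535, -20.5), yaw about 1.606 and top at z=75. The pot's near edge is at s≈102. I'll sweep with the jaws shut and lying across the row, so the first move turns the tool −79° about its x and shuts the gripper.

jog_arm([
  [[-9.85, 0, 0], [0, 0, 0], 1],
  [[-9.85, 0, 0], [0, 0, 0], 1],
  [[-9.85, 0, 0], [0, 0, 0], 1],
  [[-9.85, 0, 0], [0, 0, 0], 1],
  [[-9.85, 0, 0], [0, 0, 0], 1],
  [[-9.85, 0, 0], [0, 0, 0], 1],
  [[-9.85, 0, 0], [0, 0, 0], 1],
  [[-9.85, 0, 0], [0, 0, 0], 1],
])

```text
clock: 1.1
eef_pos: [147.9, -632.6, 255.7]
tool_rot: [-2.878, 1.57, 1.874]
force: [-0.2, -0.6, -0.3]
width: -0.1
```

jog_arm([
  [[0, 0, 0], [0, 34, -38.3], 1],
  [[0, 0, 0], [0, 34, -38.3], 1],
  [[0, 0, 0], [0, 34, -38.3], 1],
  [[0, 0, 0], [0, 34, -38.3], 1],
  [[0, 0, 0], [0, 34, -38.3], 1],
  [[0, 0, 0], [0, 34, -38.3], 1],
  [[0, 0, 0], [0, 34, -38.3], 1],
  [[0, 0, 0], [0, 34, -38.3], 1],
])

```text
clock: 2.1
eef_pos: [410.1, -316.0, 256.1]
tool_rot: [-1.987, 1.571, 2.759]
force: [0.6, 0.3, 0.8]
width: -0.1
```

jog_arm([
  [[0, 0, 0], [0, 34, -38.3], 1],
  [[0, 0, 0], [0, 34, -38.3], 1],
  [[0, 0, 0], [0, 34, -38.3], 1],
  [[0, 0, 0], [0, 34, -38.3], 1],
  [[0, 0, 0], [0, 0, 0], 1],
  [[0, 0, 0], [0, 0, 0], 1],
])

```text
clock: 2.85
eef_pos: [539.5, -160.0, 255.8]
tool_rot: [-1.317, 1.569, -2.853]
force: [0.3, 0.2, -0.5]
width: -0.1
```

Run:
```python
from h import *
from scipy.spatial.transform import Rotation as R
s=read_state(); print(s["clock"],s["eef_pos"],s["force"],s["width"],R.from_euler('xyz',s["tool_rot"]).as_matrix().round(3).tolist())
p=s["eef_pos"][:2]-[535,-20.5]; e=np.array([-.0357,.9994]); print("s",p@e,"v",p@[-e[1],e[0]])
d=get_image("wrist"); cv2.imwrite("pics/w1.png",d["img"][...,::-1])
```

```text
2.85 [ 539.45938472 -159.97622103  255.8229868 ] [ 0.34771281  0.22664602 -0.54182209] -0.1299170367638092 [[-0.002, 0.999, 0.034], [-0.0, 0.034, -0.999], [-1.0, -0.002, 0.0]]
s -139.55173532736495 v 0.5225919978376963
```

View pics/w1.png

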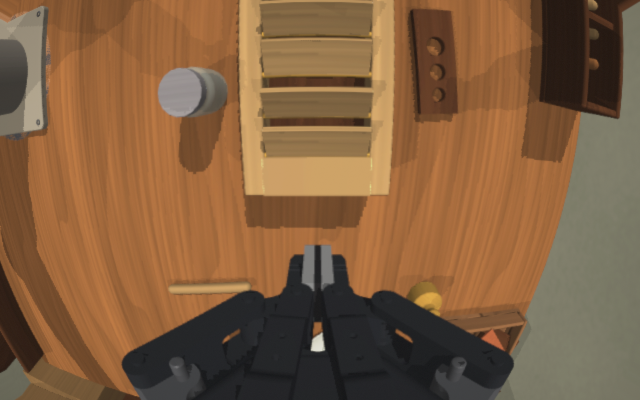

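The wrist view shows the shut fingertips (317,255) lined up with the row's middle (about 317), and the ledge's near end at y≈195. I go down to feel for the ledge.

jog_arm([
  [[0, 0, 0], [30, 0, 0], 1],
  [[0, 0, 0], [30, 0, 0], 1],
  [[0, 0, 0], [30, 0, 0], 1],
  [[0, 0, 0], [30, 0, 0], 1],
  [[0, 0, 0], [0, 0, 0], 1],
  [[0, 0, 0], [0, 0, 0], 1],
])

```text
clock: 3.65
eef_pos: [540.3, -160.6, 137.3]
tool_rot: [1.053, 1.57, -0.485]
force: [-0.3, -1.1, 0.4]
width: -0.1
```

Run:
```python
from h import *
print(read_state()["eef_pos"],read_state()["force"])
d=get_image("scene"); P=cloud(d); c=cv2.resize(d["img"][130:290,200:400],None,fx=4,fy=4)[:600]; cv2.imwrite("pics/s2.png",c[...,::-1])
k=(abs(P[...,0]-540)<30)&(abs(P[...,1]+159)<20)&(P[...,2]>79)
z=np.sort(P[k][:,2]); print(z[:15].round(1))
```

```text
[ 540.31228011 -160.58022755  137.25298228] [-0.30038656 -1.09638413  0.44789221]
[79.1 79.1 79.2 79.2 79.2 79.5 79.5 79.7 79.7 79.7 79.9 80.  80.1 80.2
 80.3]
```

View pics/s2.png

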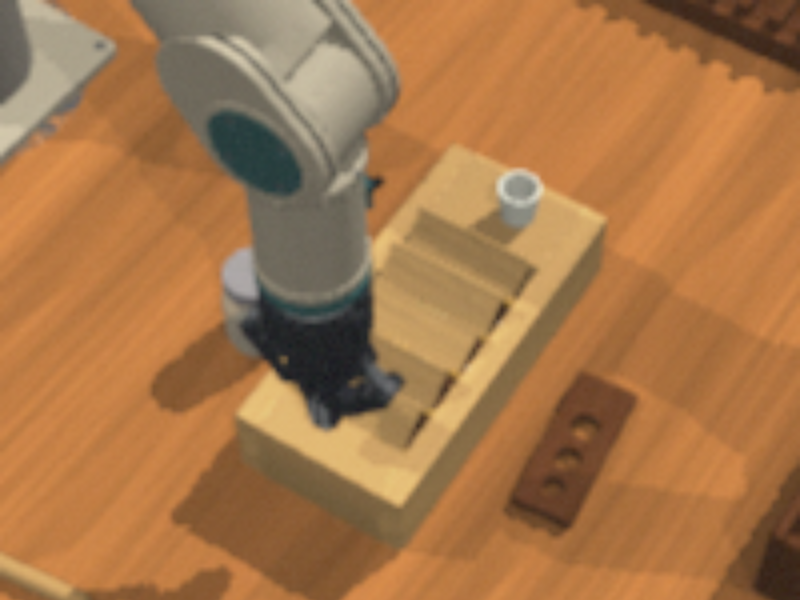

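The tip hangs over the ledge (crop px about (320,420)) with slat 1 just ahead. I go down in small steps and watch the force.

jog_arm([
  [[0, 0, 0], [6, 0, 0], 1],
  [[0, 0, 0], [6, 0, 0], 1],
  [[0, 0, 0], [6, 0, 0], 1],
  [[0, 0, 0], [3, 0, 0], 1],
  [[0, 0, 0], [0, 0, 0], 1],
])

```text
clock: 4.32
eef_pos: [539.9, -159.5, 115.0]
tool_rot: [-1.835, 1.57, 2.912]
force: [-0.1, 0.7, -0.6]
width: -0.4
```

jog_arm([
  [[0, 0, 0], [3, 0, 0], 1],
  [[0, 0, 0], [3, 0, 0], 1],
  [[0, 0, 0], [3, 0, 0], 1],
  [[0, 0, 0], [0, 0, 0], 1],
  [[0, 0, 0], [0, 0, 0], 1],
])

```text
clock: 4.95
eef_pos: [540.1, -159.6, 106.4]
tool_rot: [1.276, 1.571, -0.26]
force: [0.2, 0.5, -0.8]
width: 0.1
```

jog_arm([
  [[0, 0, 0], [1, 0, 0], 1],
  [[0, 0, 0], [1, 0, 0], 1],
  [[0, 0, 0], [1, 0, 0], 1],
  [[0, 0, 0], [0, 0, 0], 1],
])

```text
clock: 5.45
eef_pos: [540.0, -159.6, 103.2]
tool_rot: [-1.739, 1.571, 3.008]
force: [0.8, 0.8, -0.4]
width: 0.2
```

jog_arm([
  [[0, 0, 0], [1, 0, 0], 1],
  [[0, 0, 0], [0, 0, 0], 1],
])

```text
clock: 5.7
eef_pos: [540.0, -159.6, 102.3]
tool_rot: [-1.832, 1.571, 2.914]
force: [1.1, 1.3, -0.1]
width: -0.2
```

jog_arm([
  [[0, 0, 0], [1, 0, 0], 1],
  [[0, 0, 0], [0, 0, 0], 1],
])

```text
clock: 5.95
eef_pos: [540.0, -159.6, 101.3]
tool_rot: [-1.781, 1.571, 2.965]
force: [-0.4, 0.3, -0.1]
width: -0.3
```

jog_arm([
  [[0, 0, 0], [1, 0, 0], 1],
  [[0, 0, 0], [0, 0, 0], 1],
])

```text
clock: 6.2
eef_pos: [540.0, -159.6, 100.2]
tool_rot: [-1.887, 1.571, 2.86]
force: [0.3, 0.0, -0.3]
width: 0.2
```

jog_arm([
  [[0, 0, 0], [0.5, 0, 0], 1],
  [[0, 0, 0], [0, 0, 0], 1],
])

```text
clock: 6.45
eef_pos: [540.1, -159.6, 100.1]
tool_rot: [0.663, 1.571, -0.874]
force: [-1.9, 0.4, 4.1]
width: 0.2
```

Contact came at TCP z≈100.1, so the tip is 25 mm ahead of the TCP and the top is at 75. I raise 3.5 mm and start the sweep slowly.

jog_arm([
  [[0, 0, 0], [-4, 0, 0], 1],
  [[0, 0, 0], [0, 0, -4], 1],
  [[0, 0, 0], [0, 0, -4], 1],
  [[0, 0, 0], [0, 0, -4], 1],
  [[0, 0, 0], [0, 0, -4], 1],
  [[0, 0, 0], [0, 0, -4], 1],
])

```text
clock: 7.2
eef_pos: [539.4, -139.3, 103.8]
tool_rot: [-0.266, 1.571, -1.802]
force: [-0.0, -0.4, 0.4]
width: 0.0
```

jog_arm([
  [[0, 0, 0], [0, 0, -4], 1],
  [[0, 0, 0], [0, 0, -4], 1],
  [[0, 0, 0], [0, 0, -4], 1],
  [[0, 0, 0], [0, 0, -4], 1],
  [[0, 0, 0], [0, 0, -4], 1],
])

```text
clock: 7.82
eef_pos: [538.7, -119.3, 103.8]
tool_rot: [2.853, 1.571, 1.316]
force: [0.0, 0.1, -0.4]
width: -0.1
```

Run:
```python
from h import *
s=read_state(); print(s["eef_pos"],s["force"])
d=get_image("wrist"); cv2.imwrite("pics/w3.png",d["img"][...,::-1])
```

```text
[ 538.70854194 -119.27751212  103.82647893] [ 0.01913022  0.09514776 -0.44128386]
```

View pics/w3.png

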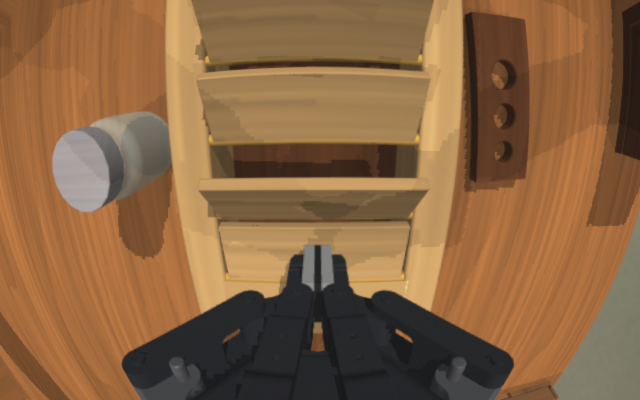

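Slat 1 (y 222–282) is almost flat, slat 2 stands ahead of it (edge y≈183) and the forces are small, so I carry on.

jog_arm([
  [[0, 0, 0], [0, 0, -4], 1],
  [[0, 0, 0], [0, 0, -4], 1],
  [[0, 0, 0], [0, 0, -4], 1],
  [[0, 0, 0], [0, 0, -4], 1],
  [[0, 0, 0], [0, 0, -4], 1],
  [[0, 0, 0], [0, 0, -4], 1],
  [[0, 0, 0], [0, 0, -4], 1],
  [[0, 0, 0], [0, 0, -4], 1],
])

```text
clock: 8.88
eef_pos: [537.6, -87.3, 103.8]
tool_rot: [-3.047, 1.571, 1.699]
force: [-0.1, -0.5, 0.3]
width: 0.2
```

jog_arm([
  [[0, 0, 0], [0, 0, -4], 1],
  [[0, 0, 0], [0, 0, -4], 1],
  [[0, 0, 0], [0, 0, -4], 1],
  [[0, 0, 0], [0, 0, -4], 1],
  [[0, 0, 0], [0, 0, -4], 1],
  [[0, 0, 0], [0, 0, -4], 1],
  [[0, 0, 0], [0, 0, -4], 1],
  [[0, 0, 0], [0, 0, -4], 1],
])

```text
clock: 9.88
eef_pos: [536.5, -55.6, 103.9]
tool_rot: [0.201, 1.571, -1.336]
force: [-0.1, -1.3, -0.3]
width: -0.4
```

jog_arm([
  [[0, 0, 0], [0, 0, -4], 1],
  [[0, 0, 0], [0, 0, -4], 1],
  [[0, 0, 0], [0, 0, -4], 1],
  [[0, 0, 0], [0, 0, -4], 1],
  [[0, 0, 0], [0, 0, -4], 1],
  [[0, 0, 0], [0, 0, -4], 1],
  [[0, 0, 0], [0, 0, -4], 1],
  [[0, 0, 0], [0, 0, -4], 1],
])

```text
clock: 10.88
eef_pos: [535.4, -23.4, 103.8]
tool_rot: [-2.965, 1.571, 1.781]
force: [-0.2, -1.3, 0.3]
width: -0.1
```

jog_arm([
  [[0, 0, 0], [0, 0, -4], 1],
  [[0, 0, 0], [0, 0, -4], 1],
  [[0, 0, 0], [0, 0, -4], 1],
  [[0, 0, 0], [0, 0, -4], 1],
  [[0, 0, 0], [0, 0, -4], 1],
  [[0, 0, 0], [0, 0, -4], 1],
  [[0, 0, 0], [0, 0, -4], 1],
  [[0, 0, 0], [0, 0, -4], 1],
])

```text
clock: 11.88
eef_pos: [534.3, 8.6, 103.8]
tool_rot: [1.939, 1.571, 0.402]
force: [0.3, -1.3, 0.9]
width: 0.2
```

Run:
```python
from h import *
s=read_state(); print(s["eef_pos"],s["force"])
d=get_image("wrist"); cv2.imwrite("pics/w4.png",d["img"][...,::-1])
```

```text
[534.33918953   8.616064   103.83403329] [ 0.25188781 -1.28258089  0.90361395]
```

View pics/w4.png

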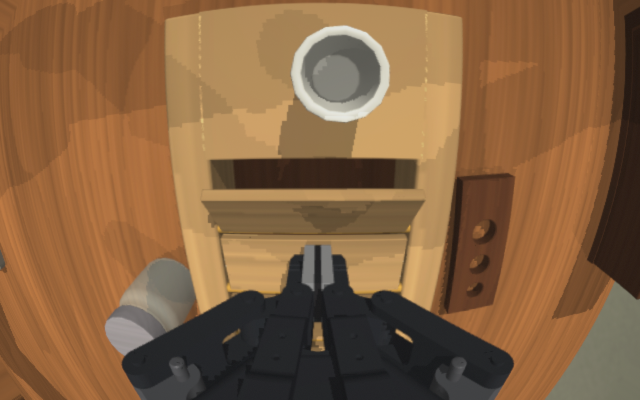

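Slats 1–4 are down, slat 5 stands (edge y≈195) and the pot at (340,73) is untouched. I sweep the last 36 mm, then lift straight up.

jog_arm([
  [[0, 0, 0], [0, 0, -4], 1],
  [[0, 0, 0], [0, 0, -4], 1],
  [[0, 0, 0], [0, 0, -4], 1],
  [[0, 0, 0], [0, 0, -4], 1],
  [[0, 0, 0], [0, 0, -4], 1],
  [[0, 0, 0], [0, 0, -4], 1],
  [[0, 0, 0], [0, 0, -4], 1],
  [[0, 0, 0], [0, 0, -4], 1],
])

```text
clock: 12.92
eef_pos: [533.2, 40.6, 103.8]
tool_rot: [2.646, 1.571, 1.109]
force: [0.6, 0.4, 0.9]
width: 0.4
```

jog_arm([
  [[0, 0, 0], [0, 0, -4], 1],
  [[0, 0, 0], [0, 0, 0], 1],
  [[0, 0, 0], [-10, 0, 0], 1],
  [[0, 0, 0], [-30, 0, 0], 1],
  [[0, 0, 0], [-40, 0, 0], 1],
  [[0, 0, 0], [-40, 0, 0], 1],
  [[0, 0, 0], [0, 0, 0], 1],
])

```text
clock: 13.8
eef_pos: [535.2, 44.5, 227.5]
tool_rot: [1.636, 1.563, 0.099]
force: [-0.4, 0.1, -1.2]
width: -0.0
```

jog_arm([
  [[0, 0, 0], [0, 0, 50], 1],
  [[0, 0, 0], [0, 0, 50], 1],
  [[0, 0, 0], [0, 0, 50], 1],
  [[0, 0, 0], [0, 0, 50], 1],
  [[0, 0, 0], [0, 0, 50], 1],
  [[0, 0, 0], [0, 0, 50], 1],
  [[0, 0, 0], [0, 0, 0], 1],
  [[0, 0, 0], [0, 0, 0], 1],
])

```text
clock: 14.8
eef_pos: [542.8, -254.9, 223.1]
tool_rot: [-2.426, 1.569, 2.32]
force: [-1.0, -0.2, -0.2]
width: -0.1
```

```bash
python3 - <<'E'
from h import *
s=read_state(); print(s["eef_pos"],s["force"])
for n in ("top","scene"):
    d=get_image(n); np.savez(n+".npz",**d)
    if n=="scene": cv2.imwrite("pics/s5.png",cv2.resize(d["img"][130:280,220:400],None,fx=4,fy=4)[...,::-1])
E
python3 m.py
```

```text
[ 542.7736092  -254.87742953  223.06286579] [-1.04674121 -0.24466888 -0.23336918]
top table z -0.6537554434271442
4878 z 74.93552432352442
((535.5927734375, -21.51824951171875), (150.20278930664062, 315.25537109375), 2.173126459121704)
blob 15214 [ 310. -270.  207.] [ 606.  -13. 1205.]
blob 5349 [ 425. -180.   21.] [ 615.  138. 1205.]
blob 276 [376. -99.  24.] [ 430.  -13. 1205.]
axis yaw 1.6087245385687763
-160 1 72.0 72.0 72.0 | -155 33 70.0 74.0 77.0 | -150 41 71.0 75.0 80.0 | -145 39 70.0 74.0 79.0 | -140 40 69.0 74.0 80.0 | -135 37 70.0 75.0 79.0 | -130 40 70.0 74.0 78.0 | -125 39 69.0 74.0 78.0 | -120 39 70.0 75.0 80.0 | -115 42 70.0 74.0 80.0 | -110 39 71.0 75.0 79.0 | -105 38 71.0 75.0 81.0 | -100 41 69.0 76.0 80.0 | -95 37 73.0 77.0 82.0 | -90 38 71.0 77.0 84.0 | -85 41 73.0 77.0 82.0 | -80 41 28.0 76.0 82.0 | -75 36 70.0 74.0 80.0 | -70 43 70.0 75.0 80.0 | -65 42 72.0 75.0 79.0 | -60 35 73.0 76.0 80.0 | -55 43 73.0 76.0 80.0 | -50 40 72.0 77.0 81.0 | -45 36 72.0 77.0 81.0 | -40 43 71.0 77.0 83.0 | -35 39 71.0 74.0 80.0 | -30 37 69.0 75.0 81.0 | -25 39 71.0 75.0 80.0 | -20 4
[... 2194 characters left out ...]
0 24 70.0 76.0 81.0 | 55 34 72.0 77.0 82.0 | 60 25 76.0 79.0 83.0 | 65 33 72.0 79.0 84.0 | 70 30 76.0 80.0 85.0 | 75 24 75.0 80.0 85.0 | 80 22 75.0 79.0 84.0 | 85 21 72.0 77.0 81.0 | 90 25 70.0 75.0 80.0 | 95 25 74.0 76.0 80.0 | 100 28 70.0 76.0 116.0 | 105 51 71.0 79.0 113.0 | 110 45 72.0 79.0 111.0 | 115 23 73.0 85.0 115.0 | 120 26 70.0 77.0 118.0 | 125 27 69.0 80.0 115.0 | 130 36 72.0 91.0 116.0 | 135 28 72.0 95.0 116.0 | 140 13 71.0 76.0 109.0 | 145 9 74.0 75.0 77.0 | 150 17 73.0 76.0 82.0 | 155 10 68.0 76.0 77.0 | 
pot s,v 100.8051384793226 139.31683908655108 -28.861752795571245 5.806435137881965 117.57645094093596
[[-0.001  0.999  0.036]
 [ 0.001  0.036 -0.999]
 [-1.    -0.001 -0.001]]
```

View pics/s5.png

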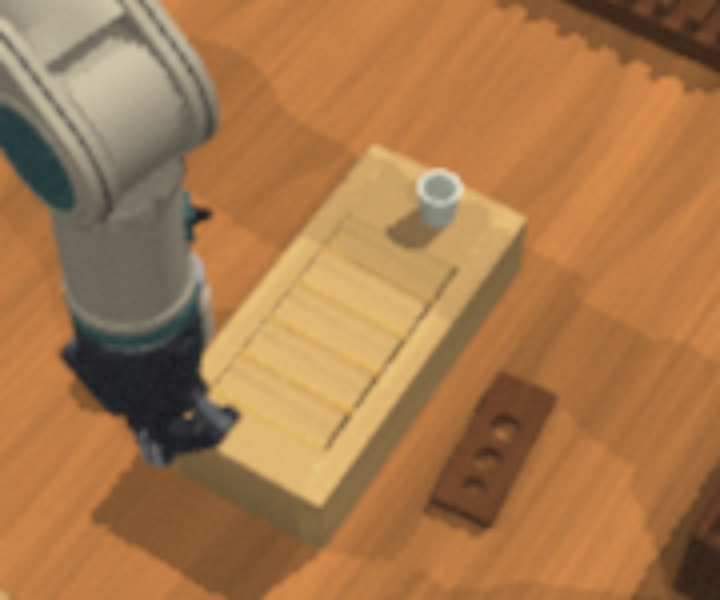

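All five slats lie flat, with free edges about 3 mm up (about 0.1 rad). The box and pot are unmoved and the arm is clear, so I hand in.

```bash
python3 -c "
from cell import *
print(finish_job(), read_state()['clock'])"
```

```text
the job is handed in; nothing more can be done
the job is handed in; nothing more can be done
```

All five slats are laid flat in order from slat 1 to slat 5, and the job is handed in at about 15 s of the 42 s allowed. I shut the gripper, touched the ledge before slat 1 lightly to find the top (about 4 N), raised 4 mm and made one slow sweep, ending before the pot. Force readings between moves stayed below about 1.5 N during the sweep.

- **Slats:** in the last depth images, free edges stood about 2–4 mm above the top, or about 0.05–0.1 rad, against the 0.2 limit.
- **Box and pot:** both were within about 1 mm of where they started, measured from above.
- **Other things:** the jar showed no movement from above. The gauge showed none in the last picture. I did not re-measure the plate, mould, weight and dowel, but the tool never came down near them.
- **Arm:** it ended beyond the hinge end of the box, TCP about 223 mm up, touching nothing.

The two cameras disagreed by 2–4 mm on the box's position, both before and after. No check failed, and handing in gave no verdict.

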